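# Touch off the fingertips on the high and low height setters

### The job

Check the fingertip height at two levels: with the fingertips press the spring anvil on top of the tallest of the three steel height setters about halfway down, rest there for a moment (about a second will do) and let it rise again, then do the same on the shortest one. Press gently, never down to the stop; nothing is to be gripped, lifted or shifted, and the middle-height setter is not to be touched, and everything else on the table stays where it is. Finish with the fingers withdrawn about a hand's breadth clear of all the setters.

Things in the scene. Friction and masses are not known exactly. Their poses are not given: they have to be found in the camera images.
- setter_tall: the tallest of three steel height setters of like make that stand loose and upright (0.5 to 0.8 kg each): a round flange of 56 mm diameter, a round body of 40 mm diameter with a small dial on its side, and on top a spring anvil of 26 mm diameter; 84 mm high over all. Origin: centre of the underside on the table; z up, the dial (reaching 27 mm from the axis) faces -x
- setter_tall_anvil (a joint): how far the anvil of the tallest setter is pressed down: 0 = up (rest), 0.008 m = at its stop. A spring pushes back with about 3 N at the start, rising 1 N per mm to 11 N at the stop, and lifts it again when released
- setter_tall_top (a point): centre of the flat top face of the tallest setter's anvil, 84 mm above the table when up; moves down with the anvil. The anvil stands 11 mm proud of the body below it when up
- setter_mid: the middle-height of three steel height setters of like make that stand loose and upright (0.5 to 0.8 kg each): a round flange of 56 mm diameter, a round body of 40 mm diameter with a small dial on its side, and on top a spring anvil of 26 mm diameter; 62 mm high over all. Origin: centre of the underside on the table; z up, the dial (reaching 27 mm from the axis) faces -x
- setter_mid_anvil (a joint): how far the anvil of the middle-height setter is pressed down: 0 = up (rest), 0.008 m = at its stop. A spring pushes back with about 3 N at the start, rising 1 N per mm to 11 N at the stop, and lifts it again when released
- setter_mid_top (a point): centre of the flat top face of the middle-height setter's anvil, 62 mm above the table when up; moves down with the anvil. The anvil stands 11 mm proud of the body below it when up
- setter_short: the shortest of three steel height setters of like make that stand loose and upright (0.5 to 0.8 kg each): a round flange of 56 mm diameter, a round body of 40 mm diameter with a small dial on its side, and on top a spring anvil of 26 mm diameter; 40 mm high over all. Origin: centre of the underside on the table; z up, the dial (reaching 27 mm from the axis) faces -x
- setter_short_anvil (a joint): how far the anvil of the shortest setter is pressed down: 0 = up (rest), 0.008 m = at its stop. A spring pushes back with about 3 N at the start, rising 1 N per mm to 11 N at the stop, and lifts it again when released
- setter_short_top (a point): centre of the flat top face of the shortest setter's anvil, 40 mm above the table when up; moves down with the anvil. The anvil stands 11 mm proud of the body below it when up
- setup_block: bright steel block 28 x 40 x 32 with a thin fixed upright pin of 8 diameter: a bystander, not one of the setters; sizes in mm, origin at the centre of its underside
- clip_box: small blue box 44 x 70 x 30 with clear lid, bystander; sizes in mm, origin at the centre of its underside
- dispenser: white needle oiler bottle with red spout, 36 diameter, 105 tall, bystander; sizes in mm, origin at the centre of its underside
- strip_carrier: flat lead strip on its carrier 38 x 90 x 9, bystander; sizes in mm, origin at the centre of its underside
- gauge: dial gauge lying on its back, 91 x 62 x 17, bystander; sizes in mm, origin at the centre of its underside
- tape_mask: roll of pale masking tape lying flat, 91 diameter, 20 high, bystander; sizes in mm, origin at the centre of its underside
- tweezers_b: dark tweezers lying flat, 17 x 117 x 9, bystander; sizes in mm, origin at the centre of its underside
Mind the look-alikes: they are no part of the job. Leave any pink look-alike of the setter_short alone. Leave any blue look-alike of the setter_tall alone.

How it is judged:
By the outcome, as a careful person would: the job done as asked, in the order asked, and still so for the second after the job is handed in, with the robot touching nothing.
It also fails if it takes over 48 s, if anything falls off the work surface, if the arm or the gripper's body presses on something with over 40 N, if the wrist force passes 120 N, or if a joint passes its speed limit or range.

### The arm

A 7-joint arm with a two-finger parallel gripper is mounted at the origin on the work surface; the furniture and walls round the work are solid. World frame = base frame: x ahead of the robot, y to its left, z up, the work surface at z = 0. Lengths are in m, angles in rad, forces in N, time in s.
With the tool pointing down it reaches from about 0.4 to 0.875 m from the base axis. Payload 4.4 kg.
Tool frame: the origin (TCP) lies at the very end of the fingers, on their centre line; the grasp point (between the pads) lies grip_depth behind it (grip_depth is the distance from the TCP to the grasp point, in m); y points along the fingers, x is the direction in which the jaws open and shut, and the axes are right-handed (so a half turn about y gives the same grasp; the last joint's range is limited). The gripper opens to 85 mm and grips with 20 to 120 N. Pads are 22 mm wide; open, the fingers measure 114 mm over their backs; the gripper's body (76 mm by 85 mm) begins 54 mm behind the grasp point. The pads swing forward as they close: fully open they stand 13 mm farther back than shut.
Start: joints at [-1.381, 0.628, 0.038, 1.517, -0.027, 0.996, -0.02], TCP at [0.164, 0.629, 0.231] pointing down, gripper open.
Joint ranges: [-3.06, 3.06], [-0.37, 2.12], [-1.25, 1.32], [0.18, 2.47], [-1.1, 4.24], [0.23, 1.98], [-2.94, 2.94]. Speed limits (rad/s): [2.57, 2.57, 3.14, 3.14, 3.14, 3.14, 3.14].

### API

Orientations are given as a unit quaternion [w, x, y, z].
In Python, from plant import * gives the robot as it stands. The module is installed in compiled form; this text tells all that it offers.
- The arm moves only by the tool send_rows, never from a script. Its argument "deltas" is one flat list of numbers, 5 for each row, row after row: the shift along the tool's x, y, z in cm, then the turn about the tool's y in rad, then the finger opening in cm, from 0 to 8.54. In form: [dx, dy, dz, turn, hand, dx, dy, dz, turn, hand, ...]. A call has 1 to 8 rows; each row is the pose to reach, as a shift and turn from the pose commanded when the call began, along the tool's axes at that moment; what a row does not reach only later rows make up. A row lasts 1/12 s, in which the tool goes at most 41.7 mm and 7.16 degrees, less where a joint would pass 70% of its speed; a pose out of reach is approached as far as the arm can. A call with a gripper value outside its range is refused whole. The fingers move at their own pace and stop on an object; "grip_force" is the grip in N (left out, the last holds). Time passes only in rows, so rows that repeat a pose let the fingers close. It gives the time, the measured TCP pose, the force and the opening at its end, in the units of the state.
- sense(): the state, without advancing time (a new reading comes with each control period).
- capture(name): name is "side" or "top"; returns a dict with "pixels" (400x640x3 uint8, red, green, blue), "camera_matrix" (3x3 intrinsics, pixels), "R" (3x3) and "t" (3): a world point X has camera coordinates R X + t. Camera axes: x right, y down, z forward; pixel columns grow to the right and rows downward; lengths in m; the calibration is good to about 2 mm. A picture is of the moment at which its call begins. There is no depth.
- finish_job(): hands the job in, once; it reports no verdict.
The state is a dict: "clock": time; "joint_positions": joint angles; "qvel": joint speeds; "joint_efforts": joint torques, N m; "tool_pos": TCP position; "eef_rot": TCP orientation; "ft_force": force on the tool from outside, world axes, zero at the start; "moment": the same for the moment, N m; "grip_width": finger opening in m.
Only numpy, scipy, OpenCV 4.12 (cv2) and the standard library are available. Lean on these libraries where they do the work, as an engineer would, in place of code of your own. Each camera call takes 0.05 s, during which the arm holds its last target. There are 200 camera calls.

## Working session

There is one attempt and no reset: what is moved stays moved. The work goes in short steps, Python scripts to look and compute and a tool call to move; the robot and the scene stay as the last step left them, time stands still between calls to the robot, and variables do not carry over. Pictures are saved under pics/ and viewed, about 8 in all and at most 12, crops included, and the job is handed in when it is done.

Besides the shell and the picture viewer there is one more tool, called after ">>>" in YAML: its name, and indented under it one key for each argument. send_rows: Moves the arm, as the interface text tells. Its arguments: {"type":"object","properties":{"deltas":{"type":"array"},"grip_force":{"type":"number"}},"required":["deltas"]}

```bash
mkdir -p pics; python3 - <<'E'
from plant import *
import cv2,pickle
for n in("side","top"):
    c=capture(n); pickle.dump(c,open(n+".pkl","wb")); cv2.imwrite(f"pics/{n}0.png",c["pixels"][:,:,::-1])
    print(n,c["camera_matrix"].tolist(),c["R"].round(3).tolist(),c["t"].round(3).tolist())
print(sense())
E
```

```text
side [[401.1437923944475, 0.0, 320.0461631507238], [0.0, 401.1437923944475, 195.78361678240753], [0.0, 0.0, 1.0]] [[0.979, -0.204, 0.021], [-0.072, -0.435, -0.897], [0.192, 0.877, -0.441]] [-0.555, 0.039, 0.906]
top [[383.143934337091, 0.0, 323.97984716481807], [0.0, 383.143934337091, 202.15695569154525], [0.0, 0.0, 1.0]] [[-0.16, -0.987, 0.001], [-0.964, 0.156, -0.216], [0.213, -0.035, -0.976]] [-0.068, 0.551, 0.894]
{'clock': 0.1, 'joint_positions': array([-1.38078774,  0.62924481,  0.03845118,  1.51823555, -0.02700637,
        0.99629137, -0.01996395]), 'qvel': array([-0.00162649, -0.0007255 , -0.00087394, -0.00345059, -0.00070625,
       -0.00064382,  0.00125419]), 'joint_efforts': array([ 3.16020451e-03, -5.64529824e+01,  1.23083811e+00, -1.93972099e+01,
        1.13844388e-02,  5.42423208e-03, -2.81268308e-05]), 'tool_pos': array([0.16430315, 0.62833506, 0.23049725]), 'eef_rot': array([-0.5593246 ,  0.56005009,  0.43168366, -0.43260734]), 'ft_force': array([-0.06405302,  0.30166885,  0.43085574]), 'moment': array([ 0.01920836, -0.00968159, -0.00609177]), 'grip_width': 0.08573326998740559}
```

View pics/side0.png

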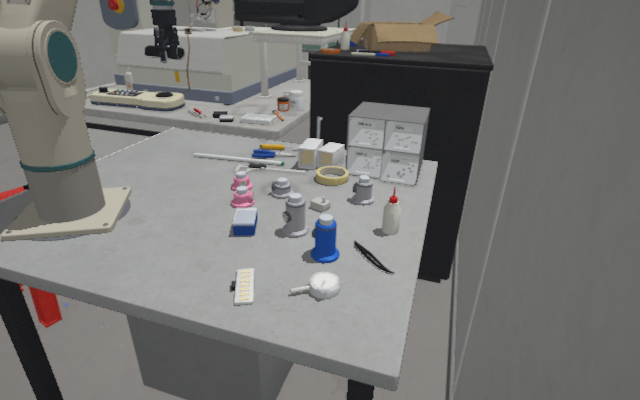

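View pics/top0.png

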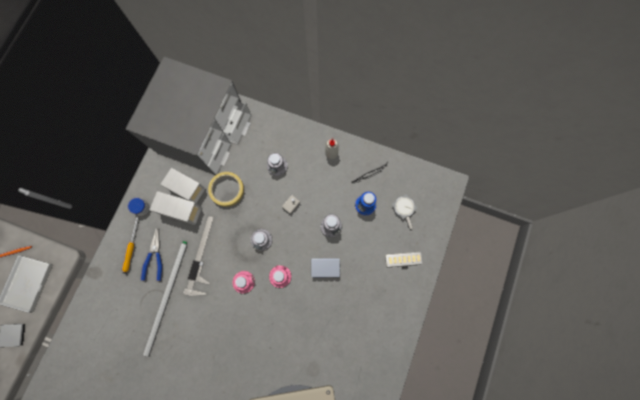

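The side view shows three grey setters: tall near (295,213), mid near (364,190) and short near (281,187). In the top view they are near (332,222), (276,160) and (260,240). The pink and blue look-alikes stand apart from them. I'll enlarge to measure the anvil tops.

```bash
python3 - <<'E'
import pickle,cv2,numpy as np
s=pickle.load(open("side.pkl","rb"))["pixels"][165:245,265:385,::-1]
t=pickle.load(open("top.pkl","rb"))["pixels"][145:255,240:360,::-1]
a=cv2.resize(s,None,fx=6,fy=6,interpolation=cv2.INTER_CUBIC);cv2.imwrite("pics/s1.png",a)
a=cv2.resize(t,None,fx=5,fy=5,interpolation=cv2.INTER_CUBIC);cv2.imwrite("pics/t1.png",cv2.convertScaleAbs(a,alpha=1.4))
E
```

```text
(no output)
```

View pics/s1.png

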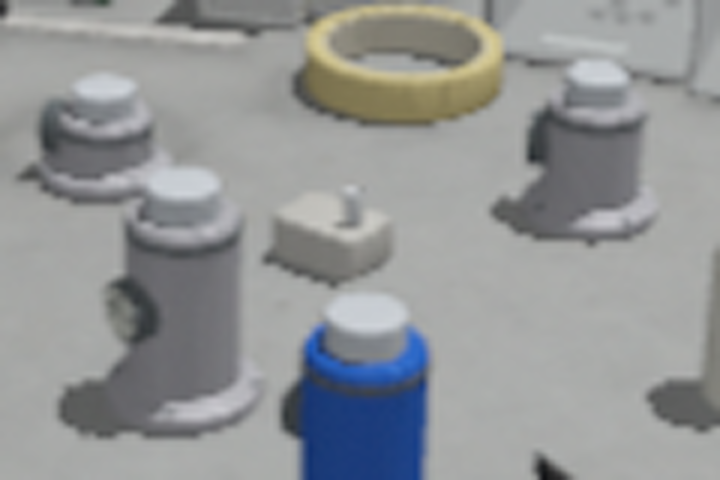

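View pics/t1.png

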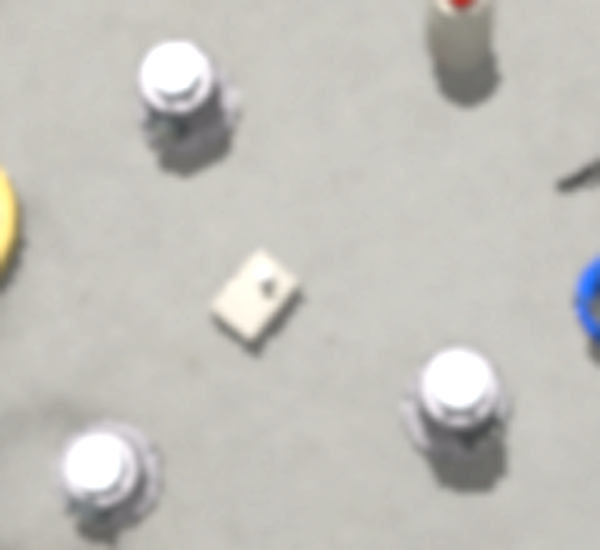

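```bash
cat > h.py <<'E'
import numpy as np,pickle
from scipy.spatial.transform import Rotation as Ro
C={n:pickle.load(open(n+".pkl","rb")) for n in("side","top")}
def ray(n,u,v,z):
    c=C[n];d=np.array(c["R"]).T@np.linalg.solve(c["camera_matrix"],[u,v,1]);o=-np.array(c["R"]).T@c["t"]
    return o+d*(z-o[2])/d[2]
def tool(s): return Ro.from_quat(np.array(s["eef_rot"])[[1,2,3,0]]).as_matrix()
E
python3 - <<'E'
from h import *
from plant import *
for k,z,s,t in(("tall",.084,(295.4,195.3),(331.6,220.6)),("short",.04,(282.3,179.5),(259.8,237.6)),("mid",.062,(364.5,176.8),(275.2,159))):
    print(k,ray("side",*s,z).round(4),ray("top",*t,z).round(4))
print("blue",ray("side",326,217,.084))
s=sense();R=tool(s);print(R.round(3))
for p in([.61,0,.15],):print((R.T@(np.array(p)-s["tool_pos"])*100).round(2))
E
```

```text
tall [ 0.48   -0.1615  0.084 ] [ 0.4806 -0.165   0.084 ]
short [0.4745 0.0209 0.04  ] [0.4742 0.0167 0.04  ]
mid [ 0.6661 -0.0439  0.062 ] [ 0.6642 -0.0503  0.062 ]
blue [ 0.52205248 -0.26071423  0.084     ]
[[ 0.253 -0.    -0.967]
 [ 0.967 -0.002  0.253]
 [-0.002 -1.    -0.   ]]
[-49.5    8.13 -59.02]
```

>>> send_rows:
  deltas: [-14.1,0,-28.1,0,0,-14.1,0,-28.1,0,0,-14.1,0,-28.1,0,0,-14.1,0,-28.1,0,0,-14.1,0,-28.1,0,0,-14.1,0,-28.1,0,0,-14.1,0,-28.1,0,0,-14.1,0,-28.1,0,0]
  grip_force: 20

```text
clock: 0.77
tool_pos: [0.405, 0.4162, 0.2311]
eef_rot: [-0.56, 0.562, 0.43, -0.431]
ft_force: [0.6, -1.1, 0.5]
grip_width: -0.0
```

>>> send_rows:
  deltas: [-24.3,0,-13.6,0,0,-24.3,0,-13.6,0,0,-24.3,0,-13.6,0,0,-24.3,0,-13.6,0,0,-24.3,0,-13.6,0,0,-24.3,0,-13.6,0,0,-24.3,0,-13.6,0,0,-24.3,0,-13.6,0,0]

```text
clock: 1.43
tool_pos: [0.4721, 0.1439, 0.2312]
eef_rot: [-0.561, 0.563, 0.428, -0.43]
ft_force: [-0.8, -1.0, -0.2]
grip_width: 0.0002
```

>>> send_rows:
  deltas: [-30.1,0,-8.9,0,0,-30.1,0,-8.9,0,0,-30.1,0,-8.9,0,0,-30.1,0,-8.9,0,0,-30.1,0,-8.9,0,0,-30.1,0,-8.9,0,0,-30.1,0,-8.9,0,0,-30.1,0,-8.9,0,0]

```text
clock: 2.1
tool_pos: [0.4801, -0.1671, 0.2313]
eef_rot: [-0.56, 0.562, 0.43, -0.431]
ft_force: [0.7, -0.1, -0.2]
grip_width: -0.0
```

>>> send_rows:
  deltas: [0.3,3,0.1,0,0,0.3,6,0.1,0,0,0.3,9,0.1,0,0,0.3,11,0.1,0,0,0.3,12.5,0.1,0,0,0.3,12.9,0.1,0,0,0.3,12.9,0.1,0,0,0.3,12.9,0.1,0,0]

```text
clock: 2.77
tool_pos: [0.4809, -0.1585, 0.1027]
eef_rot: [-0.56, 0.56, 0.432, -0.432]
ft_force: [0.9, -0.7, -0.2]
grip_width: 0.0002
```

```bash
python3 - <<'E'
from plant import *
import cv2
i=[cv2.resize(capture(n)["pixels"][a:a+75,b:b+100,::-1],None,fx=4,fy=4,interpolation=cv2.INTER_CUBIC) for n,a,b in(("side",165,250),("top",180,285))]
cv2.imwrite("pics/c1.png",cv2.hconcat(i))
s=sense();print(s["tool_pos"],s["ft_force"])
E
```

```text
[ 0.48133757 -0.15882744  0.1033479 ] [-0.43172927 -0.93493887  0.16303829]
```

View pics/c1.png

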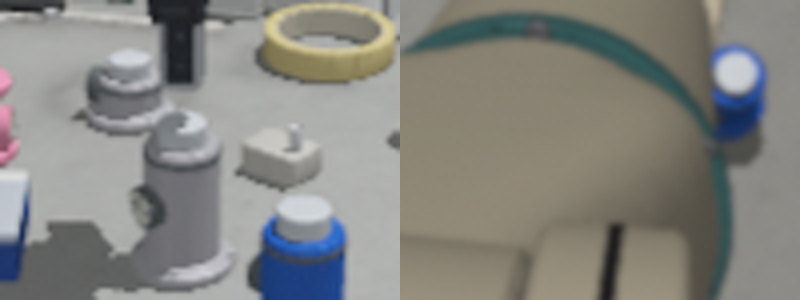

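>>> send_rows:
  deltas: [-0.5,0.5,0,0,0,-0.5,1,0,0,0,-0.5,1.4,0,0,0,-0.5,1.6,0,0,0,-0.5,1.6,0,0,0,-0.5,1.6,0,0,0,-0.5,1.6,0,0,0]

```text
clock: 3.45
tool_pos: [0.4792, -0.1635, 0.0863]
eef_rot: [-0.56, 0.56, 0.432, -0.432]
ft_force: [0.4, 0.8, 0.2]
grip_width: 0.0002
```

>>> send_rows:
  deltas: [0,0.1,0,0,0,0,0.2,0,0,0,0,0.3,0,0,0,0,0.4,0,0,0,0,0.5,0,0,0,0,0.5,0,0,0,0,0.5,0,0,0]

```text
clock: 4.03
tool_pos: [0.4793, -0.1636, 0.0815]
eef_rot: [-0.56, 0.56, 0.432, -0.432]
ft_force: [-1.5, 1.2, 6.4]
grip_width: 0.0002
```

>>> send_rows:
  deltas: [0,0.1,0,0,0,0,0.1,0,0,0,0,0.1,0,0,0,0,0.1,0,0,0]

```text
clock: 4.37
tool_pos: [0.4793, -0.1636, 0.0806]
eef_rot: [-0.56, 0.56, 0.432, -0.432]
ft_force: [-0.5, 0.4, 6.9]
grip_width: 0.0001
```

```bash
python3 - <<'E'
from plant import *
import numpy as np
L=[]
for _ in range(6):
    capture("side"); s=sense(); L.append([*s["tool_pos"],*s["ft_force"]])
print(np.round(L,4),s["clock"])
E
```

```text
[[ 0.4793 -0.1636  0.0806 -1.2302 -0.0752  6.5821]
 [ 0.4793 -0.1636  0.0806 -0.8333  0.0776  6.1532]
 [ 0.4793 -0.1636  0.0806 -0.5649  0.8253  5.8161]
 [ 0.4793 -0.1636  0.0806 -1.295   0.7466  6.5764]
 [ 0.4793 -0.1636  0.0806 -0.8897  1.0849  5.7631]
 [ 0.4793 -0.1636  0.0807 -1.2189  0.9243  6.0759]] 4.6667
```

>>> send_rows:
  deltas: [0,0.06,0,0,0,0,0.06,0,0,0,0,0.06,0,0,0,0,0.06,0,0,0,0,0.06,0,0,0,0,0.06,0,0,0,0,0.06,0,0,0,0,0.06,0,0,0]

```text
clock: 5.33
tool_pos: [0.4794, -0.1636, 0.0801]
eef_rot: [-0.56, 0.56, 0.432, -0.432]
ft_force: [-1.4, 1.4, 7.2]
grip_width: 0.0001
```

>>> send_rows:
  deltas: [0,0,0,0,0,0,0,0,0,0,0,0,0,0,0,0,0,0,0,0,0,0,0,0,0,0,0,0,0,0,0,0,0,0,0,0,0,0,0,0]

```text
clock: 6.0
tool_pos: [0.4793, -0.1636, 0.0801]
eef_rot: [-0.56, 0.56, 0.432, -0.432]
ft_force: [-0.7, 1.4, 6.0]
grip_width: 0.0002
```

>>> send_rows:
  deltas: [0,-0.2,0,0,0,0,-0.4,0,0,0,0,-0.7,0,0,0,0,-1.2,0,0,0,0,-2.5,0,0,0,0,-4,0,0,0,0,-4,0,0,0,0,-4,0,0,0]

```text
clock: 6.67
tool_pos: [0.4796, -0.1637, 0.1202]
eef_rot: [-0.559, 0.56, 0.432, -0.432]
ft_force: [0.3, 0.6, 0.8]
grip_width: -0.0001
```

```bash
python3 - <<'E'
from h import *
from plant import *
import cv2
i=[cv2.resize(capture("side")["pixels"][160:260,220:395,::-1],None,fx=4.5,fy=4.5,interpolation=cv2.INTER_CUBIC)]
cv2.imwrite("pics/c2.png",i[0])
s=sense();R=tool(s);print(s["tool_pos"],s["ft_force"],s["clock"],R.T@(np.array([.4744,.0185,s["tool_pos"][2]])-s["tool_pos"])*100)
E
```

```text
[ 0.47910393 -0.1635031   0.11964664] [ 0.41353623  0.14267582 -0.65042164] 6.7167 [ 1.74892944e+01 -2.02950998e-04  5.05935982e+00]
```

View pics/c2.png

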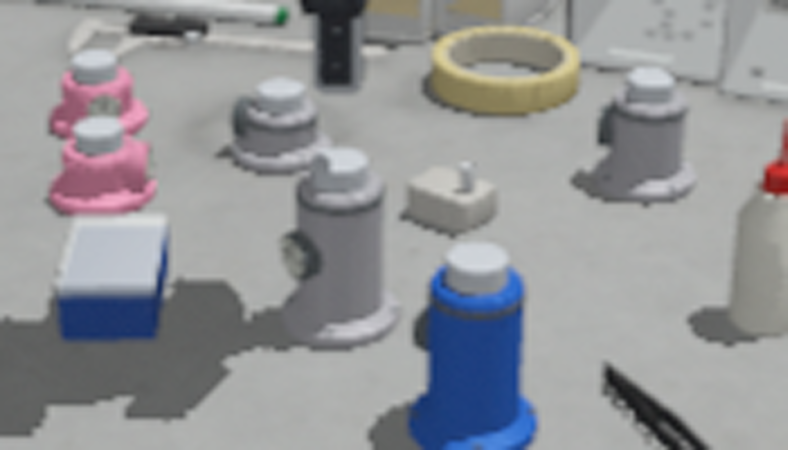

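>>> send_rows:
  deltas: [3.5,0,1,0,0,7,0,2,0,0,10.5,0,3,0,0,14,0,4,0,0,17.5,0,5.1,0,0,17.5,0,5.1,0,0,17.5,0,5.1,0,0,17.5,0,5.1,0,0]

```text
clock: 7.38
tool_pos: [0.4737, 0.0183, 0.1191]
eef_rot: [0.56, -0.56, -0.432, 0.433]
ft_force: [-1.1, -0.9, -0.4]
grip_width: 0.0002
```

>>> send_rows:
  deltas: [0,2,0,0,0,0,4,0,0,0,0,5.5,0,0,0,0,6.2,0,0,0,0,6.2,0,0,0,0,6.2,0,0,0,0,6.2,0,0,0]

```text
clock: 7.97
tool_pos: [0.4746, 0.0179, 0.0583]
eef_rot: [-0.56, 0.56, 0.432, -0.432]
ft_force: [0.0, 0.4, -0.7]
grip_width: -0.0004
```

```bash
python3 - <<'E'
from h import *
from plant import *
import cv2
cv2.imwrite("pics/c3.png",cv2.resize(capture("side")["pixels"][140:240,230:380,::-1],None,fx=5,fy=5,interpolation=cv2.INTER_CUBIC))
s=sense();R=tool(s);print(s["tool_pos"],s["ft_force"],s["clock"],R.T@(np.array([.4744,.0185,.042])-s["tool_pos"])*100)
E
```

```text
[0.47472941 0.01819054 0.05843458] [-0.00403577  0.67211501  0.2493434 ] 8.0167 [0.02101113 1.64340802 0.04200076]
```

View pics/c3.png

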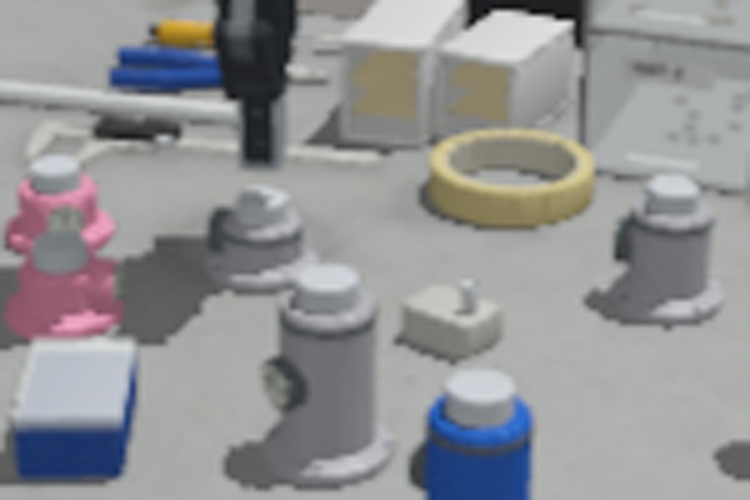

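The fingertips (crop 262,165) are directly above the short anvil (262,195), and tall and mid look unmoved. Next I'll lower onto the short one.

>>> send_rows:
  deltas: [0,0.6,0,0,0,0,1.1,0,0,0,0,1.5,0,0,0,0,1.6,0,0,0,0,1.6,0,0,0,0,1.6,0,0,0]

```text
clock: 8.52
tool_pos: [0.474, 0.0187, 0.0416]
eef_rot: [0.56, -0.56, -0.432, 0.432]
ft_force: [-0.2, -0.2, -0.7]
grip_width: 0.0
```

>>> send_rows:
  deltas: [0,0.1,0,0,0,0,0.2,0,0,0,0,0.3,0,0,0,0,0.4,0,0,0,0,0.5,0,0,0,0,0.5,0,0,0,0,0.5,0,0,0]

```text
clock: 9.1
tool_pos: [0.4743, 0.0187, 0.0369]
eef_rot: [-0.56, 0.56, 0.432, -0.432]
ft_force: [0.2, 0.1, 5.8]
grip_width: 0.0002
```

```bash
python3 - <<'E'
from plant import *
import numpy as np
L=[]
for _ in range(5):
    capture("side"); s=sense(); L.append([*s["tool_pos"],*s["ft_force"]])
print(np.round(np.mean(L,0),4),s["clock"])
E
```

```text
[ 0.4743  0.0187  0.037  -0.8899  0.6709  5.6965] 9.35
```

About 3 mm down now. I'll add 1 mm, rest more than a second, then rise.

>>> send_rows:
  deltas: [0,0.12,0,0,0,0,0.12,0,0,0,0,0.12,0,0,0,0,0.12,0,0,0,0,0.12,0,0,0,0,0.12,0,0,0,0,0.12,0,0,0,0,0.12,0,0,0]

```text
clock: 10.02
tool_pos: [0.4743, 0.0187, 0.0359]
eef_rot: [-0.56, 0.56, 0.432, -0.432]
ft_force: [-0.4, -0.5, 7.9]
grip_width: 0.0001
```

>>> send_rows:
  deltas: [0,0,0,0,0,0,0,0,0,0,0,0,0,0,0,0,0,0,0,0,0,0,0,0,0,0,0,0,0,0,0,0,0,0,0,0,0,0,0,0]

```text
clock: 10.68
tool_pos: [0.4743, 0.0187, 0.0359]
eef_rot: [-0.56, 0.56, 0.432, -0.432]
ft_force: [-1.1, -0.6, 7.5]
grip_width: 0.0
```

>>> send_rows:
  deltas: [0,-0.2,0,0,0,0,-0.4,0,0,0,0,-0.7,0,0,0,0,-1.2,0,0,0,0,-2.5,0,0,0,0,-5,0,0,0,0,-8,0,0,0,0,-11,0,0,0]

```text
clock: 11.35
tool_pos: [0.4733, 0.0185, 0.1464]
eef_rot: [0.56, -0.559, -0.432, 0.433]
ft_force: [0.2, 0.1, 0.2]
grip_width: -0.0002
```

>>> send_rows:
  deltas: [0,-3,0,0,0,0,-5,0,0,0,0,-6,0,0,0,0,-6,0,0,0,0,-6,0,0,0,0,-6,0,0,0,0,-6,0,0,0,0,-6,0,0,0]

```text
clock: 12.02
tool_pos: [0.4734, 0.0186, 0.2045]
eef_rot: [0.56, -0.559, -0.431, 0.433]
ft_force: [-0.2, 0.8, -0.2]
grip_width: -0.0
```

```bash
python3 - <<'E'
from plant import *
import cv2
cv2.imwrite("pics/c4.png",cv2.resize(capture("side")["pixels"][140:310,210:410,::-1],None,fx=3.5,fy=3.5,interpolation=cv2.INTER_CUBIC))
s=sense();print(s["tool_pos"],s["ft_force"],s["clock"])
E
```

```text
[0.47351575 0.0185693  0.20458478] [ 0.14036702 -0.02541242 -0.61299362] 12.0667
```

View pics/c4.png

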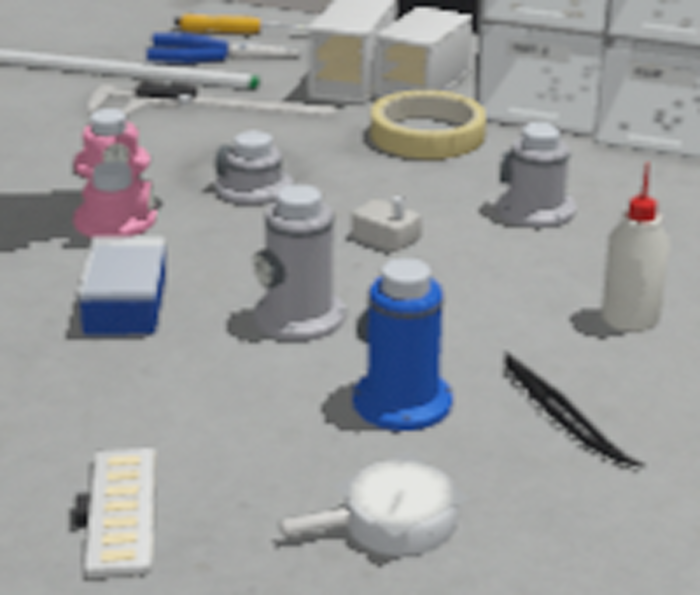

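```bash
python3 - <<'E'
from plant import *
import pickle,cv2,numpy as np
a=pickle.load(open("side.pkl","rb"))["pixels"];b=capture("side")["pixels"]
d=(cv2.absdiff(a,b).max(2)>40).astype(np.uint8)
n,l,st,c=cv2.connectedComponentsWithStats(d[:, :])
print([list(map(int,x)) for x in st[1:] if x[4]>5])
for k,(x,y,w,h) in dict(tall=(280,190,32,48),short=(270,176,24,22),mid=(350,172,28,34),pink=(228,168,30,42)).items():
    print(k,int(d[y:y+h,x:x+w].sum()),cv2.phaseCorrelate(*[cv2.cvtColor(i[y:y+h,x:x+w],7).astype(np.float32) for i in(a,b)]))
E
```

```text
[[4, 0, 34, 24, 417], [70, 0, 11, 33, 72], [150, 0, 29, 48, 1010], [260, 0, 37, 20, 702], [33, 20, 9, 6, 24], [38, 20, 17, 12, 64], [261, 23, 35, 92, 1734], [290, 22, 6, 3, 13], [0, 26, 78, 61, 3481], [35, 29, 7, 8, 32], [47, 28, 8, 6, 13], [161, 51, 7, 12, 43], [70, 84, 8, 12, 58], [78, 89, 9, 8, 44], [45, 92, 12, 22, 32], [80, 98, 5, 10, 26], [0, 107, 5, 7, 23], [85, 150, 9, 9, 18], [243, 178, 4, 3, 12], [234, 185, 19, 12, 106], [0, 189, 33, 21, 417], [119, 194, 117, 25, 1707], [91, 197, 35, 19, 347], [232, 203, 14, 3, 23], [7, 226, 30, 4, 66]]
tall 0 ((0.0006907013362464909, 0.012252159292415854), 0.9922285491290191)
short 0 ((-0.031132823530684917, -0.014223353918437098), 0.9959330500827895)
mid 0 ((-0.01726817102342615, 0.005570847297548198), 0.9994703101891058)
pink 215 ((-0.1586532955799118, 0.7492283772236625), 0.6191958522796631)
```

The three setters haven't moved, but the pink area differs; I'll check whether that is only shadow.

```bash
python3 - <<'E'
from plant import *
import pickle,cv2
a=pickle.load(open("side.pkl","rb"))["pixels"];b=capture("side")["pixels"]
cv2.imwrite("pics/c5.png",cv2.hconcat([cv2.resize(i[165:215,225:275,::-1],None,fx=8,fy=8,interpolation=cv2.INTER_CUBIC) for i in(a,b)]))
E
```

```text
(no output)
```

View pics/c5.png

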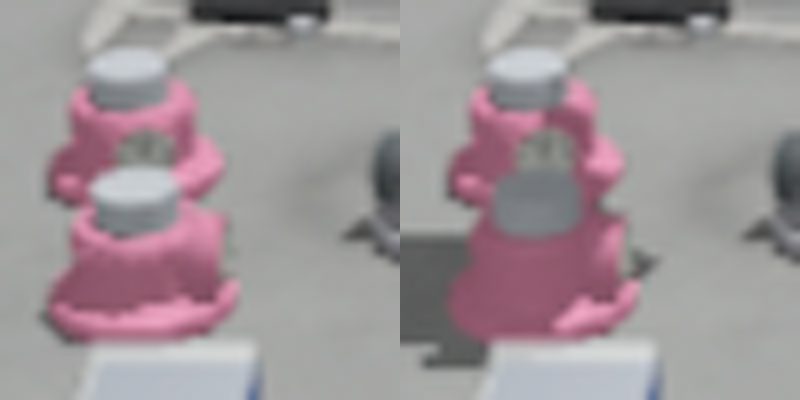

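The outlines are identical, so the change is only the arm's shadow. Clearance above the short setter is about 16 cm. I'm handing in.

```bash
python3 -c "
from plant import *
print(finish_job())"
```

```text
the job is handed in; nothing more can be done
None
```

I pressed the tallest setter and then the shortest with closed fingertips, and handed the job in at about 12 s on the robot's clock, within the 48 s limit. `finish_job()` reported no verdict.

| Setter | Depth pressed | Force while resting | Rest at about that depth |
|---|---|---|---|
| Tall | 3.9 mm | 6–7 N | over 1 s |
| Short | 4.1 mm | about 7.5 N | over 1 s |

- **Final position:** The fingertips are at z = 0.205 m, about 16 cm above the short setter, and the wrist force is back to about zero.
- **Setters:** Comparing side-camera images from before and after, all three setters are unmoved to within 0.03 pixel.
- **One check that disagreed:** The comparison first flagged the pink look-alikes. A close-up showed the same outlines, with only the arm's shadow falling on them.
- **Not rechecked:** The top view was not compared at the end because the arm blocks part of it.

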